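# Add a knife cassette to the tight row of a slitting station

## Robot

A 6-joint arm with a two-finger parallel gripper is mounted at the origin on the work surface. World frame = base frame: x ahead of the robot, y to its left, z up, the work surface at z = 0. Lengths are in mm, angles in rad, forces in N, time in s.
With the tool pointing down it reaches from about 275 to 750 mm from the base axis. Payload 10.2 kg.
Tool frame: the origin (TCP) lies midway between the tips of the shut fingers; the grasp point (between the pads) lies 19 mm behind it; z points along the fingers, y is the direction in which the jaws open and shut (so a half turn about z gives the same grasp; the last joint's range is limited). The gripper opens to 85 mm and grips with 20 to 120 N. Pads are 22 mm wide; open, the fingers measure 114 mm over their backs; the gripper's body (76 mm by 85 mm) begins 54 mm behind the grasp point. The pads swing forward as they close: fully open they stand 13 mm farther back than shut.
Start: joints at [0.881, 0.313, 1.498, -0, 1.331, -0.223], TCP at [236.279, 468.832, 210.194] pointing down, gripper open.
Joint ranges: [-2.94, 2.94], [-0.97, 2.17], [0.19, 2.56], [-1.23, 4.37], [0.02, 3.11], [-2.88, 2.88]. Speed limits (rad/s): [2.39, 2.39, 3.01, 3.14, 3.14, 3.14].

## Interface

Orientations are given as a 3x3 rotation matrix whose columns are the frame's x, y, z axes.
In Python, from rig import robot, read_camera, order gives the robot as it stands.
- The arm moves only by the shell command python3 -m jog 'ROWS' [FORCE]. ROWS is JSON, a list of rows, each an object with "hand": the closure, from 0 (fully open) to 1 (shut); "travel": the shift along the tool's x, y, z as a fraction of full scale, a list of three; "turn": the turn, a rotation vector about the tool's x, y, z as a fraction of full scale, a list of three. A call has 1 to 10 rows; each row is the pose to reach, as a shift and turn from the pose measured when the call began, along the tool's axes at that moment; what a row does not reach only later rows make up. Full scale, the value 1, is 0.25 m for a shift and 1.5 rad for a turn. A row lasts 1/12 s, in which the tool goes at most 41.7 mm and 7.16 degrees, less where a joint would pass 70% of its speed; a pose out of reach is approached as far as the arm can. A call with a number of a shift or a turn outside -1 to 1 is refused whole. A call with a gripper value outside its range is refused whole. The fingers move at their own pace and stop on an object; FORCE is the grip in N (left out, the last holds). Time passes only in rows, so rows that repeat a pose let the fingers close. It gives the time, the measured TCP pose, the force and the opening at its end, in the units of the state.
- robot.get_state(): the state, without advancing time (a new reading comes with each control period).
- read_camera(name): name is "scene" or "top" or "wrist"; returns a dict with "frame" (384x512x3 uint8, blue, green, red), "K" (3x3 intrinsics, pixels), "eye" and "rotation" of the camera in the world. Camera axes: x right, y down, z forward; pixel columns grow to the right and rows downward; lengths in mm; the calibration is good to about 2 mm. A picture is of the moment at which its call begins. There is no depth.
- order.job_done(): hands the job in, once; it reports no verdict.
The state is a dict: "time": time; "qpos": joint angles; "qd": joint speeds; "tau": joint torques, N m; "tool_pos": TCP position; "ee_rot": TCP orientation; "force": force on the tool from outside, world axes, zero at the start; "wrist_torque": the same for the moment, N m; "gripper_width": finger opening in mm.
Only numpy, scipy, OpenCV 4.12 (cv2) and the standard library are available. Lean on these libraries where they do the work, as an engineer would, in place of code of your own. Each camera call takes 0.05 s, during which the arm holds its last target. There are 200 camera calls.

## Task

Add the spare green-handled knife cassette to the row in the guide channel, directly next to the orange-handled one, on its side towards the dial gauge: slide the cassettes in the channel apart to make room, then lower the spare in upright until it sits on the channel floor, without dropping it. Finally push the whole row up snug against the channel's gauge end so that no gaps are left, and let go. Do not lift or tip over the cassettes already in the channel, and do not disturb the other things on the deck.

Things in the scene. Friction and masses are not known exactly. Their poses are not given: they have to be found in the camera images.
- rack: fixed grey open-topped channel holding the row along its y. Inside 105 (x) x 220 mm (y); floor 8 mm thick; long walls 6 mm thick, tops at z = 23 mm; end walls 12 mm thick, tops at 45 mm. Origin: centre of its underside on the deck; +y to the gauge end. The four start with free room at both ends, neither enough alone for the spare; five fill 200 of its 220 mm.
- rack_gauge (a point): centre of the white face of the round dial gauge (54 mm diameter, lying face up, 44 mm above the deck), outside the channel's +y end, 150 mm from the channel's origin
- cassette_1: aluminium block 98 x 40 x 40 mm (x, y, z), 190 to 310 g, with a centred upright black handle tab on top: 36 (x) x 14 (y) mm, z = 40 to 75 mm. Origin: centre of the underside. One of three alike in the channel row (about 1 mm apart, order varies). It slides easily (friction about 0.3); gripped firmly by its tab (40 N or more) and moved along the channel, it pushes those beyond it along. This one always starts nearest the gauge.
- cassette_2: aluminium block 98 x 40 x 40 mm (x, y, z), 190 to 310 g, with a centred upright black handle tab on top: 36 (x) x 14 (y) mm, z = 40 to 75 mm. Origin: centre of the underside. One of three alike in the channel row (about 1 mm apart, order varies). It slides easily (friction about 0.3); gripped firmly by its tab (40 N or more) and moved along the channel, it pushes those beyond it along. 
- cassette_3: aluminium block 98 x 40 x 40 mm (x, y, z), 190 to 310 g, with a centred upright black handle tab on top: 36 (x) x 14 (y) mm, z = 40 to 75 mm. Origin: centre of the underside. One of three alike in the channel row (about 1 mm apart, order varies). It slides easily (friction about 0.3); gripped firmly by its tab (40 N or more) and moved along the channel, it pushes those beyond it along. 
- cassette_orange: aluminium block 98 x 40 x 40 mm (x, y, z), 190 to 310 g, with a centred upright orange handle tab on top: 36 (x) x 14 (y) mm, z = 40 to 75 mm. Origin: centre of the underside. It stands in the row in the channel, in the second, third or fourth place from the gauge. Its y axis points towards the gauge end.
- spare: aluminium block 98 x 40 x 40 mm (x, y, z), 190 to 310 g, with a centred upright green handle tab on top: 36 (x) x 14 (y) mm, z = 40 to 75 mm. Origin: centre of the underside. It stands by itself on a black rubber mat, 4 mm above the deck, to the left of the channel as seen from the robot.
- core: bystander: cardboard winding core, a tube 90 mm across and 70 mm high, standing. Origin: centre of the underside
- tape: bystander: blue ring (roll), 100 mm across and 24 mm high, lying flat. Origin: centre of the underside
- wrench: bystander: steel wrench lying on the deck to the right. Origin: on its underside, x along its length
- bottle: bystander: white bottle with a red cap, 60 mm across and 150 mm high, standing. Origin: centre of the underside
- tray: bystander: empty grey open tray 90 x 140 x 30 mm. Origin: centre of the underside
Not all that is in view belongs to the job. Leave any yellow look-alike of the cassette_3 alone.

How it is judged (in metres and radians):
On the way, in this order (a step that is already met when the one before it is completed fails the run):
1. a cassette-wide gap is open on the gauge side of the orange-handled cassette (not (y of cassette_1 in the frame of cassette_orange between 0.02 and 0.078 m) and not (y of cassette_2 in the frame of cassette_orange between 0.02 and 0.078 m) and not (y of cassette_3 in the frame of cassette_orange between 0.02 and 0.078 m)), for 0.2 s.
2. the spare stands upright on the channel floor next to the orange-handled cassette, on its gauge side (z of spare in the frame of rack between 0.004 and 0.012 m and x of spare in the frame of rack between -0.01 and 0.01 m and angle between spare's own z axis and vertical below 0.06 rad and y of spare in the frame of cassette_orange between 0.036 and 0.075 m), for 0.2 s.
At the end, for the whole second after the job is handed in: The spare stands on the channel floor next to the orange-handled one, on its gauge side (centres 36 to 47 mm apart); all five are in the channel, pushed to its gauge end (no centre below its y = -77 mm: gaps 7 mm in all); all upright, at rest, let go (z of spare in the frame of rack between 0.004 and 0.012 m and x of spare in the frame of rack between -0.01 and 0.01 m and angle between each of spare, cassette_1, cassette_2, cassette_3, cassette_orange, spare's own z axis and vertical below 0.06 rad and y of spare in the frame of cassette_orange between 0.036 and 0.047 m and y of each of cassette_1, cassette_2, cassette_3, cassette_orange, spare in the frame of rack above -0.077 m and z of each of cassette_1, cassette_2, cassette_3, cassette_orange, spare in the frame of rack below 0.012 m and linear speed of each of cassette_1, cassette_2, cassette_3, cassette_orange, spare below 0.02 m/s and contact force between spare and the fingers below 0.1 N); the robot touches nothing.
It fails at once if a cassette of the row is lifted more than 20 mm off the channel floor or tipped more than 0.4 rad (z of any of cassette_1, cassette_2, cassette_3, cassette_orange in the frame of rack above 0.028 m or angle between any of cassette_1, cassette_2, cassette_3, cassette_orange's own z axis and vertical above 0.4 rad).
It fails at once if the spare is dropped: falling free of the fingers faster than 0.45 m/s (about 10 mm of fall) (linear speed of spare above 0.45 m/s and contact force between spare and the fingers below 0.05 N and contact force between spare and anything else below 0.05 N).
It fails at once if another thing on the deck is moved more than 30 mm (distance of any of core, tape, wrench, bottle, tray from where it was at the start of the episode above 0.03 m).
It also fails if it takes over 67 s, if anything falls off the work surface, if the arm or the gripper's body presses on something with over 40 N, if the wrist force passes 120 N, or if a joint passes its speed limit or range.

## Working session

There is one attempt and no reset: what is moved stays moved. The work goes in short steps, Python scripts to look and compute and a shell command to move; the robot and the scene stay as the last step left them, time stands still between calls to the robot, and variables do not carry over. Pictures are saved under pics/ and viewed, about 8 in all and at most 12, crops included, and the job is handed in when it is done.

```bash
ls; mkdir -p pics
python3 - <<'E'
from rig import robot, read_camera
import cv2, numpy as np
s=robot.get_state(); print(s['time'],s['tool_pos'],np.round(s['ee_rot'],3).tolist(),s['gripper_width'])
for n in ("scene","top"):
    c=read_camera(n); cv2.imwrite(f"pics/{n}0.png",c['frame']); print(n,np.round(c['K'],1).tolist(),np.round(c['eye'],1),np.round(c['rotation'],3).tolist())
E
```

```text
pics
0.0 [236.09521007 468.59461685 209.62469903] [[-0.893, 0.45, -0.001], [0.45, 0.893, -0.001], [0.0, -0.001, -1.0]] 85.26424777095728
scene [[424.2, 0.0, 252.5], [0.0, 424.2, 191.7], [0.0, 0.0, 1.0]] [1334.2  307.   786.4] [[-0.366, 0.624, -0.691], [0.93, 0.234, -0.282], [-0.014, -0.746, -0.666]]
top [[373.5, 0.0, 255.7], [0.0, 373.5, 196.1], [0.0, 0.0, 1.0]] [ 374.    -1.7 1129.1] [[0.025, -0.985, 0.172], [-1.0, -0.023, 0.012], [-0.008, -0.172, -0.985]]
```

Run:
```python
import cv2
f=cv2.imread("pics/top0.png"); cv2.imwrite("pics/top0b.png",cv2.resize(f,(800,600),interpolation=cv2.INTER_CUBIC))
```

```text
(no output)
```

View pics/top0b.png

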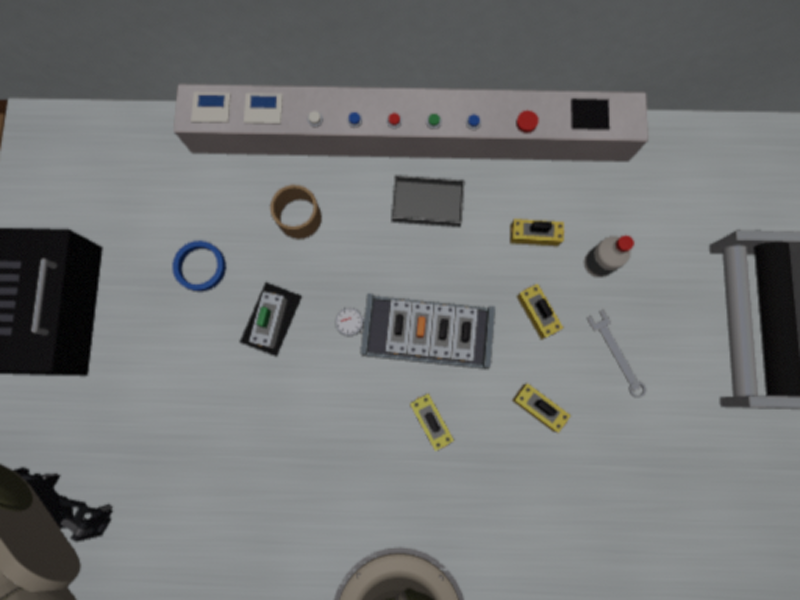

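View pics/scene0.png

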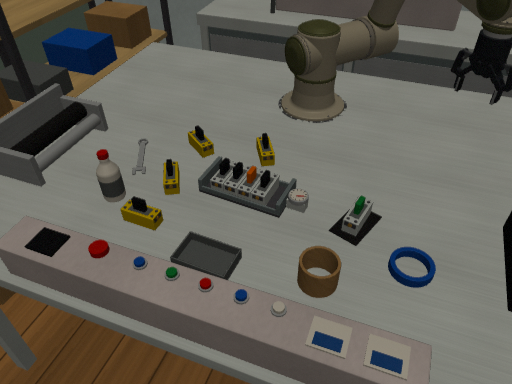

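The row runs from the gauge (left, 348,321 in the enlarged top view) as black, orange (421,327), black, black. So the orange cassette is second, and the spare (264,317) goes between it and cassette_1. The yellow look-alikes stay clear.

```bash
cat > h.py <<'E'
from rig import robot, read_camera
import cv2, numpy as np
def ray(c,uv,z):
    d=c['rotation']@np.linalg.inv(c['K'])@np.array([uv[0],uv[1],1.]); e=np.asarray(c['eye'],float)
    return (e+d*(z-e[2])/d[2])
def proj(c,p):
    q=c['K']@(np.asarray(c['rotation']).T@(np.asarray(p)-c['eye'])); return q[:2]/q[2]
def blobs(m,amin):
    cs,_=cv2.findContours(m.astype(np.uint8),cv2.RETR_EXTERNAL,cv2.CHAIN_APPROX_NONE)
    return [(cv2.contourArea(x),cv2.minAreaRect(x)) for x in cs if cv2.contourArea(x)>=amin]
def hsv(c): return cv2.cvtColor(c['frame'],cv2.COLOR_BGR2HSV)
def axisang(c,r,z):
    """long axis direction of a rect, world deg"""
    b=cv2.boxPoints(r); w=np.array([ray(c,p,z)[:2] for p in b]); e=[w[1]-w[0],w[2]-w[1]]
    v=max(e,key=np.linalg.norm); return np.degrees(np.arctan2(v[1],v[0]))%180, [round(float(np.linalg.norm(x)),1) for x in e]
E
python3 - <<'E'
from h import *
c=read_camera("top"); h=hsv(c); H,S,V=cv2.split(h)
def rep(n,m,z,a):
    for A,r in blobs(m,a): print(n,A,np.round(r[0],1),np.round(ray(c,r[0],z),1),axisang(c,r,z))
rep('green',(H>45)&(H<85)&(S>100)&(np.arange(384)[:,None]>150),79,10)
rep('orange',(H>5)&(H<18)&(S>150)&(np.arange(384)[:,None]>170),83,10)
roi=np.zeros((384,512),bool); roi[185:238,245:310]=1
rep('black',(V<45)&roi,83,15)
roi[:]=0; roi[170:240,145:200]=1
rep('mat',(V<50)&roi,4,100)
roi[:]=0; roi[190:222,208:236]=1
rep('gauge',(V>175)&(S<40)&roi,44,40)
E
```

```text
green 51.0 [168.5 202.5] [533.1 259.6  79. ] (np.float64(169.81118735028267), [32.6, 16.1])
orange 35.0 [269. 209.] [520.7 -27.1  83. ] (np.float64(169.9496278369892), [34.7, 11.1])
black 45.5 [297.8 212. ] [ 514.3 -108.3   83. ] (np.float64(173.35182630709957), [35.3, 13.3])
black 39.0 [283.4 210.5] [517.5 -67.7  83. ] (np.float64(173.72170394105163), [32.9, 12.3])
black 33.0 [255.1 207.5] [524.   12.2  83. ] (np.float64(173.45769103071254), [32.7, 10.8])
mat 294.0 [173.  203.8] [540.8 264.2   4. ] (np.float64(160.6146113005807), [126.1, 75.3])
```

```bash
cat > wp.py <<'E'
import sys; from h import *
from scipy.spatial.transform import Rotation as Ro
def wp(p,yaw,s=None):
    s=s or robot.get_state(); R=np.asarray(s['ee_rot']); a=np.radians(yaw)
    y=np.array([np.cos(a),np.sin(a),0]); z=np.array([0,0,-1.]); T=np.c_[np.cross(y,z),y,z]
    t=R.T@(np.asarray(p)-s['tool_pos'])/250; w=Ro.from_matrix(R.T@T).as_rotvec()/1.5
    print('travel',np.round(t,3).tolist(),'turn',np.round(w,3).tolist())
if __name__=='__main__':
    s=robot.get_state(); print(round(s['time'],2),np.round(s['tool_pos'],1),'tooly',round(float(np.degrees(np.arctan2(s['ee_rot'][1][1],s['ee_rot'][0][1]))),2),'F',np.round(s['force'],1),'w',round(float(s['gripper_width']),1))
    v=list(map(float,sys.argv[1:]))
    if v: wp(v[:3],v[3])
E
python3 wp.py 380 240 210 29.3; python3 wp.py 524 12 210 -4.6
```

```text
0.15 [236.1 468.7 209.7] tooly 63.25 F [ 0.2 -0.7  0.1] w 85.2
travel [-0.925, -0.558, -0.001] turn [-0.001, 0.0, 0.395]
0.15 [236.1 468.7 209.7] tooly 63.25 F [ 0.2 -0.7  0.1] w 85.2
travel [-1.85, -1.113, -0.0] turn [-0.001, 0.0, 0.79]
```

```bash
python3 -m jog '[{"hand":0,"travel":[-0.925,-0.558,0],"turn":[0,0,0.395]},{"hand":0,"travel":[-0.925,-0.558,0],"turn":[0,0,0.395]},{"hand":0,"travel":[-0.925,-0.558,0],"turn":[0,0,0.395]},{"hand":0,"travel":[-0.925,-0.558,0],"turn":[0,0,0.395]},{"hand":0,"travel":[-0.925,-0.558,0],"turn":[0,0,0.395]},{"hand":0,"travel":[-0.925,-0.558,0],"turn":[0,0,0.395]},{"hand":0,"travel":[-0.925,-0.558,0],"turn":[0,0,0.395]}]' 60; python3 wp.py 520 0 215 -4.6
```

```text
time: 0.73
tool_pos: [381.4, 236.8, 209.8]
ee_rot: [[-0.487, 0.874, -0.0], [0.874, 0.487, -0.002], [-0.001, -0.001, -1.0]]
force: [-0.3, 1.1, -0.7]
gripper_width: 85.4
0.73 [381.4 236.8 209.8] tooly 29.13 F [-0.3  1.1 -0.7] w 85.4
travel [-1.097, 0.023, -0.02] turn [-0.0, 0.001, 0.392]
```

```bash
python3 -m jog '[{"hand":0,"travel":[-1,0.02,-0.02],"turn":[0,0,0.392]},{"hand":0,"travel":[-1,0.02,-0.02],"turn":[0,0,0.392]},{"hand":0,"travel":[-1,0.02,-0.02],"turn":[0,0,0.392]},{"hand":0,"travel":[-1,0.02,-0.02],"turn":[0,0,0.392]},{"hand":0,"travel":[-1,0.02,-0.02],"turn":[0,0,0.392]},{"hand":0,"travel":[-1,0.02,-0.02],"turn":[0,0,0.392]},{"hand":0,"travel":[-1,0.02,-0.02],"turn":[0,0,0.392]},{"hand":0,"travel":[-1,0.02,-0.02],"turn":[0,0,0.392]}]'
python3 - <<'E'
from h import *
c=read_camera("wrist"); cv2.imwrite("pics/w1.png",c['frame']); print(c['eye'],np.round(c['rotation'],2).tolist())
E
```

```text
time: 1.4
tool_pos: [508.0, 19.1, 214.4]
ee_rot: [[0.083, 0.997, -0.001], [0.997, -0.083, -0.001], [-0.001, -0.001, -1.0]]
force: [-1.1, 1.2, -0.6]
gripper_width: 85.3
[513.85196318  84.3073625  378.37208757] [[1.0, -0.08, -0.02], [-0.08, -0.96, -0.26], [-0.0, 0.26, -0.97]]
```

View pics/w1.png

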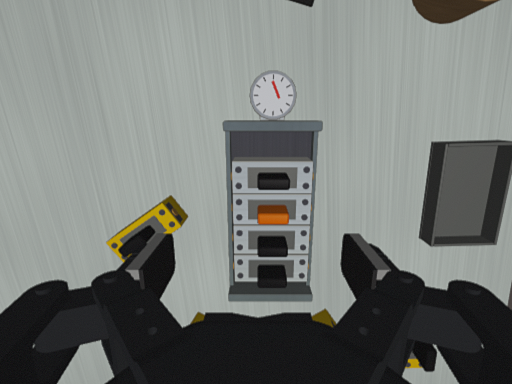

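Run:
```python
from h import *
c=read_camera("wrist"); h=hsv(c); H,S,V=cv2.split(h)
g=cv2.HoughCircles(cv2.cvtColor(c['frame'][60:130,230:320],cv2.COLOR_BGR2GRAY),cv2.HOUGH_GRADIENT,1,50,param1=100,param2=20,minRadius=18,maxRadius=28)
g=g[0,0]; gc=(g[0]+230,g[1]+60); G=ray(c,gc,44); print('gauge',gc,g[2],G)
print('V col 240-255 mean rows', )
col=V[115:305,238:250].mean(1).astype(int); print([(i+115,int(v)) for i,v in enumerate(col)])
b=blobs((H>5)&(H<18)&(S>120)&(np.arange(384)[:,None]<260)&(np.arange(512)>230)&(np.arange(512)<320),50); print(b)
O=ray(c,b[0][1][0],83); print('orange',O)
for r in (193,225,255): print('seam L/R',[np.round(ray(c,(u,r),48),1).tolist() for u in (240,300)])
d=(G-O)[:2]; print('yaw',np.degrees(np.arctan2(d[1],d[0]))-90)
```

```text
gauge (np.float32(273.5), np.float32(95.5)) 20.7 [532.54665604 107.83504684  44.        ]
V col 240-255 mean rows
[(115, 169), (116, 169), (117, 169), (118, 170), (119, 172), (120, 172), (121, 129), (122, 93), (123, 100), (124, 108), (125, 109), (126, 108), (127, 109), (128, 108), (129, 109), (130, 111), (131, 98), (132, 69), (133, 67), (134, 72), (135, 72), (136, 72), (137, 72), (138, 72), (139, 72), (140, 72), (141, 72), (142, 71), (143, 72), (144, 71), (145, 72), (146, 72), (147, 71), (148, 71), (149, 71), (150, 71), (151, 71), (152, 71), (153, 71), (154, 71), (155, 71), (156, 70), (157, 71), (158, 83), (159, 88), (160, 86), (161, 85), (162, 110), (163, 154), (164, 169), (165, 171), (166, 170), (167, 161), (168, 139), (169, 125), (170, 122), (171, 124), (172, 126), (173, 133), (174, 153), (175, 160), (176, 160), (177, 158), (178, 157), (179, 158), (180, 160), (181, 161), (182, 162), (183, 155), (184, 139), (185, 125), (186, 122), (187, 122), (188, 125), (189, 139), (190, 164), (191, 171), (192, 174), (193, 174), (194, 115), (195, 136), (196, 165), (197, 171), (198, 171), (199, 169
[... 827 characters left out ...]
), (269, 156), (270, 158), (271, 161), (272, 162), (273, 155), (274, 134), (275, 118), (276, 113), (277, 114), (278, 129), (279, 156), (280, 169), (281, 176), (282, 118), (283, 60), (284, 50), (285, 53), (286, 54), (287, 54), (288, 55), (289, 55), (290, 55), (291, 55), (292, 56), (293, 55), (294, 57), (295, 88), (296, 103), (297, 105), (298, 104), (299, 103), (300, 102), (301, 103), (302, 136), (303, 164), (304, 169)]
[(554.0, ((273.5, 215.5), (19.0, 31.0), 90.0))]
orange [521.74086423 -22.55348855  83.        ]
seam L/R [[483.6, -2.7, 48.0], [557.3, -8.7, 48.0]]
seam L/R [[479.4, -44.7, 48.0], [555.5, -50.9, 48.0]]
seam L/R [[475.3, -86.6, 48.0], [553.7, -93.0, 48.0]]
yaw -4.737492263490125
```

```bash
python3 wp.py 524.5 13.5 52 -4.7
```

```text
1.5 [507.1  21.4 214.8] tooly -4.55 F [0.8 0.6 0.2] w 85.5
travel [-0.025, 0.073, 0.651] turn [-0.001, 0.001, 0.002]
```

```bash
python3 -m jog '[{"hand":0,"travel":[-0.025,0.073,0.2],"turn":[0,0,0]},{"hand":0,"travel":[-0.025,0.073,0.35],"turn":[0,0,0]},{"hand":0,"travel":[-0.025,0.073,0.5],"turn":[0,0,0]},{"hand":0,"travel":[-0.025,0.073,0.6],"turn":[0,0,0]},{"hand":0,"travel":[-0.025,0.073,0.651],"turn":[0,0,0]},{"hand":0,"travel":[-0.025,0.073,0.651],"turn":[0,0,0]},{"hand":0,"travel":[-0.025,0.073,0.651],"turn":[0,0,0]}]' 60
python3 - <<'E'
from h import *
c=read_camera("wrist"); cv2.imwrite("pics/w2.png",c['frame'])
E
python3 wp.py 524.5 13.5 52 -4.7
```

```text
time: 2.08
tool_pos: [524.3, 14.8, 52.4]
ee_rot: [[0.077, 0.997, -0.002], [0.997, -0.077, -0.001], [-0.001, -0.001, -1.0]]
force: [-0.6, -0.1, 0.1]
gripper_width: 85.3
2.13 [525.   14.4  53.3] tooly -4.46 F [-0.   0.9  0.6] w 85.3
travel [-0.004, -0.002, 0.005] turn [0.0, 0.001, 0.003]
```

View pics/w2.png

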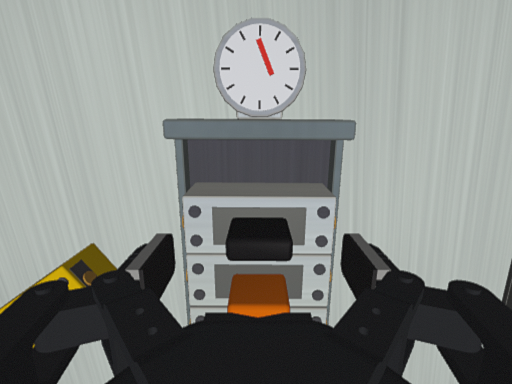

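The fingers straddle cassette_1's tab (259,240), centred. Next is closing on it.

```bash
python3 -m jog '[{"hand":1,"travel":[0,0,0],"turn":[0,0,0]},{"hand":1,"travel":[0,0,0],"turn":[0,0,0]},{"hand":1,"travel":[0,0,0],"turn":[0,0,0]},{"hand":1,"travel":[0,0,0],"turn":[0,0,0]},{"hand":1,"travel":[0,0,0],"turn":[0,0,0]},{"hand":1,"travel":[0,0,0],"turn":[0,0,0]},{"hand":1,"travel":[0,0,0],"turn":[0,0,0]},{"hand":1,"travel":[0,0,0],"turn":[0,0,0]}]' 60
```

```text
time: 2.8
tool_pos: [525.4, 14.4, 54.2]
ee_rot: [[0.078, 0.997, 0.002], [0.997, -0.078, -0.002], [-0.001, 0.002, -1.0]]
force: [-1.9, 0.1, 6.8]
gripper_width: 33.6
```

```bash
python3 -m jog '[{"hand":1,"travel":[0.015,0,0],"turn":[0,0,0]},{"hand":1,"travel":[0.035,0,0],"turn":[0,0,0]},{"hand":1,"travel":[0.055,0,0],"turn":[0,0,0]},{"hand":1,"travel":[0.075,0,0],"turn":[0,0,0]},{"hand":1,"travel":[0.095,0,0],"turn":[0,0,0]},{"hand":1,"travel":[0.105,0,0],"turn":[0,0,0]},{"hand":1,"travel":[0.112,0,0],"turn":[0,0,0]},{"hand":1,"travel":[0.112,0,0],"turn":[0,0,0]}]' 60; python3 wp.py; python3 -m jog '[{"hand":1,"travel":[0.004,0,0],"turn":[0,0,0]},{"hand":1,"travel":[0.008,0,0],"turn":[0,0,0]},{"hand":1,"travel":[0.01,0,0],"turn":[0,0,0]},{"hand":1,"travel":[0.01,0,0],"turn":[0,0,0]}]' 60
```

```text
time: 3.47
tool_pos: [527.7, 42.9, 54.3]
ee_rot: [[0.078, 0.997, 0.002], [0.997, -0.078, -0.001], [-0.001, 0.002, -1.0]]
force: [-0.3, 2.4, 4.0]
gripper_width: 33.6
3.47 [527.7  42.9  54.3] tooly -4.45 F [-0.3  2.4  4. ] w 33.6
time: 3.8
tool_pos: [527.9, 45.3, 54.3]
ee_rot: [[0.078, 0.997, 0.002], [0.997, -0.078, -0.001], [-0.001, 0.002, -1.0]]
force: [0.5, -0.5, 3.3]
gripper_width: 33.4
```

```bash
python3 -m jog '[{"hand":1,"travel":[0.004,0,0],"turn":[0,0,0]},{"hand":1,"travel":[0.008,0,0],"turn":[0,0,0]},{"hand":1,"travel":[0.01,0,0],"turn":[0,0,0]},{"hand":1,"travel":[0.01,0,0],"turn":[0,0,0]}]' 60; python3 -m jog '[{"hand":0,"travel":[0,0,0],"turn":[0,0,0]},{"hand":0,"travel":[0,0,0],"turn":[0,0,0]},{"hand":0,"travel":[0,0,0],"turn":[0,0,0]},{"hand":0,"travel":[0,0,0],"turn":[0,0,0]},{"hand":0,"travel":[0,0,-0.05],"turn":[0,0,0]},{"hand":0,"travel":[0,0,-0.15],"turn":[0,0,0]},{"hand":0,"travel":[0,0,-0.2],"turn":[0,0,0]}]'; python3 wp.py 521.2 -26.5 53 -4.7
```

```text
time: 4.13
tool_pos: [528.2, 47.9, 54.3]
ee_rot: [[0.078, 0.997, 0.002], [0.997, -0.078, -0.001], [-0.001, 0.002, -1.0]]
force: [-0.3, -1.8, 3.2]
gripper_width: 33.7
time: 4.72
tool_pos: [528.6, 47.9, 106.2]
ee_rot: [[0.078, 0.997, 0.004], [0.997, -0.078, -0.001], [-0.001, 0.004, -1.0]]
force: [0.2, 1.2, 0.9]
gripper_width: 85.6
4.72 [528.6  47.9 106.2] tooly -4.45 F [0.2 1.2 0.9] w 85.6
travel [-0.299, -0.007, 0.213] turn [0.003, 0.001, 0.003]
```

```bash
python3 -m jog '[{"hand":0,"travel":[-0.15,-0.007,0],"turn":[0,0,0]},{"hand":0,"travel":[-0.299,-0.007,0],"turn":[0,0,0]},{"hand":0,"travel":[-0.299,-0.007,0.08],"turn":[0,0,0]},{"hand":0,"travel":[-0.299,-0.007,0.16],"turn":[0,0,0]},{"hand":0,"travel":[-0.299,-0.007,0.213],"turn":[0,0,0]},{"hand":0,"travel":[-0.299,-0.007,0.213],"turn":[0,0,0]}]' 60;  python3 -m jog '[{"hand":1,"travel":[0,0,0],"turn":[0,0,0]},{"hand":1,"travel":[0,0,0],"turn":[0,0,0]},{"hand":1,"travel":[0,0,0],"turn":[0,0,0]},{"hand":1,"travel":[0,0,0],"turn":[0,0,0]},{"hand":1,"travel":[0,0,0],"turn":[0,0,0]},{"hand":1,"travel":[0,0,0],"turn":[0,0,0]},{"hand":1,"travel":[0,0,0],"turn":[0,0,0]},{"hand":1,"travel":[0,0,0],"turn":[0,0,0]}]' 60
```

```text
time: 5.22
tool_pos: [519.7, -26.3, 50.5]
ee_rot: [[0.078, 0.997, -0.001], [0.997, -0.078, 0.0], [0.0, -0.001, -1.0]]
force: [-0.8, 0.2, -0.4]
gripper_width: 85.3
time: 5.88
tool_pos: [520.4, -26.4, 51.7]
ee_rot: [[0.078, 0.997, 0.002], [0.997, -0.078, -0.0], [-0.0, 0.002, -1.0]]
force: [0.6, 0.3, 4.9]
gripper_width: 34.3
```

```bash
python3 - <<'E'
from h import *
c=read_camera("wrist"); cv2.imwrite("pics/w3.png",c['frame'])
E
python3 wp.py 521.2 -26.5 53 -4.7
```

```text
5.93 [520.4 -26.4  51.8] tooly -4.47 F [-0.4 -0.8  5.6] w 34.0
travel [-0.0, 0.003, -0.005] turn [0.001, 0.0, 0.003]
```

View pics/w3.png

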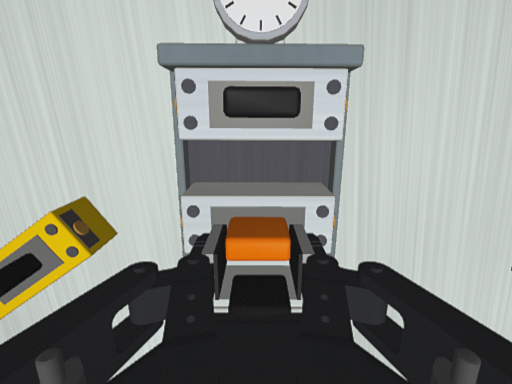

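Cassette_1 (262,102) now sits against the gauge end wall, and the orange tab (258,240) is held between the pads. I'll push orange and the two behind it the other way.

```bash
python3 -m jog '[{"hand":1,"travel":[-0.015,0,0],"turn":[0,0,0]},{"hand":1,"travel":[-0.03,0,0],"turn":[0,0,0]},{"hand":1,"travel":[-0.045,0,0],"turn":[0,0,0]},{"hand":1,"travel":[-0.06,0,0],"turn":[0,0,0]},{"hand":1,"travel":[-0.07,0,0],"turn":[0,0,0]},{"hand":1,"travel":[-0.075,0,0],"turn":[0,0,0]},{"hand":1,"travel":[-0.075,0,0],"turn":[0,0,0]}]' 60; python3 -m jog '[{"hand":1,"travel":[-0.004,0,0],"turn":[0,0,0]},{"hand":1,"travel":[-0.008,0,0],"turn":[0,0,0]},{"hand":1,"travel":[-0.008,0,0],"turn":[0,0,0]}]' 60
```

```text
time: 6.52
tool_pos: [519.0, -45.4, 51.8]
ee_rot: [[0.078, 0.997, 0.002], [0.997, -0.078, -0.001], [-0.0, 0.002, -1.0]]
force: [-0.2, 1.0, 1.0]
gripper_width: 33.9
time: 6.77
tool_pos: [518.9, -47.5, 51.9]
ee_rot: [[0.078, 0.997, 0.002], [0.997, -0.078, -0.001], [-0.0, 0.002, -1.0]]
force: [0.7, 1.2, 2.4]
gripper_width: 33.8
```

```bash
python3 -m jog '[{"hand":0,"travel":[0,0,0],"turn":[0,0,0]},{"hand":0,"travel":[0,0,0],"turn":[0,0,0]},{"hand":0,"travel":[0,0,0],"turn":[0,0,0]},{"hand":0,"travel":[0,0,0],"turn":[0,0,0]},{"hand":0,"travel":[0,0,-0.1],"turn":[0,0,0]},{"hand":0,"travel":[0,0,-0.25],"turn":[0,0,0]},{"hand":0,"travel":[0,0,-0.4],"turn":[0,0,0]},{"hand":0,"travel":[0,0,-0.4],"turn":[0,0,0]}]'; python3 wp.py 530 180 150 -19
```

```text
time: 7.43
tool_pos: [521.6, -48.4, 158.6]
ee_rot: [[0.078, 0.997, 0.013], [0.997, -0.078, -0.004], [-0.003, 0.013, -1.0]]
force: [-0.4, -0.5, 1.0]
gripper_width: 85.2
7.43 [521.6 -48.4 158.6] tooly -4.47 F [-0.4 -0.5  1. ] w 85.2
travel [0.913, -0.038, 0.031] turn [0.009, 0.001, 0.169]
```

```bash
python3 -m jog '[{"hand":0,"travel":[0.913,-0.038,0.03],"turn":[0.009,0,0.169]},{"hand":0,"travel":[0.913,-0.038,0.03],"turn":[0.009,0,0.169]},{"hand":0,"travel":[0.913,-0.038,0.03],"turn":[0.009,0,0.169]},{"hand":0,"travel":[0.913,-0.038,0.03],"turn":[0.009,0,0.169]},{"hand":0,"travel":[0.913,-0.038,0.03],"turn":[0.009,0,0.169]},{"hand":0,"travel":[0.913,-0.038,0.03],"turn":[0.009,0,0.169]},{"hand":0,"travel":[0.913,-0.038,0.03],"turn":[0.009,0,0.169]},{"hand":0,"travel":[0.913,-0.038,0.03],"turn":[0.009,0,0.169]}]'
python3 - <<'E'
from h import *
c=read_camera("wrist"); cv2.imwrite("pics/w4.png",c['frame']); h=hsv(c); H,S,V=cv2.split(h)
for A,r in blobs((H>45)&(H<85)&(S>100),50): print('green',A,r,np.round(ray(c,r[0],79),1),axisang(c,r,79))
for A,r in blobs((S<60)&(V>120)&False,50): pass
print(c['eye'])
E
```

```text
time: 8.1
tool_pos: [529.8, 181.0, 149.8]
ee_rot: [[0.323, 0.946, -0.001], [0.946, -0.323, -0.002], [-0.002, 0.0, -1.0]]
force: [0.4, -0.4, -0.7]
gripper_width: 85.5
green 717.0 ((229.90798950195312, 99.79460144042969), (18.107484817504883, 43.50107955932617), 82.56858825683594) [534.4 262.6  79. ] (np.float64(168.09380148954168), [34.7, 13.8])
[551.2444873  243.03621024 313.65636806]
```

View pics/w4.png

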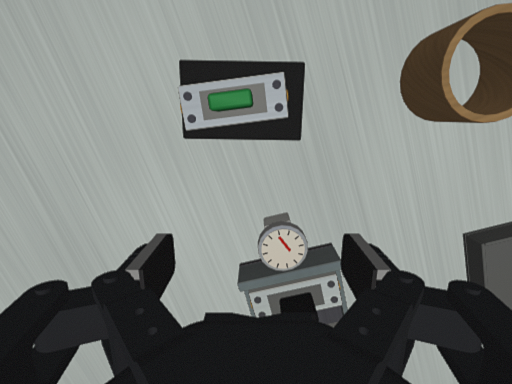

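The spare is at (230,100) in the wrist view, with its axis about -12° in world, not aligned with its mat.

```bash
python3 wp.py 534.4 262.4 48.5 -11.9
```

```text
8.15 [529.9 179.9 149.8] tooly -18.95 F [ 0.4  0.  -0.1] w 85.0
travel [0.319, -0.09, 0.405] turn [0.0, 0.001, -0.082]
```

```bash
python3 -m jog '[{"hand":0,"travel":[0.15,-0.05,0],"turn":[0,0,-0.05]},{"hand":0,"travel":[0.319,-0.09,0],"turn":[0,0,-0.082]},{"hand":0,"travel":[0.319,-0.09,0.1],"turn":[0,0,-0.082]},{"hand":0,"travel":[0.319,-0.09,0.25],"turn":[0,0,-0.082]},{"hand":0,"travel":[0.319,-0.09,0.35],"turn":[0,0,-0.082]},{"hand":0,"travel":[0.319,-0.09,0.405],"turn":[0,0,-0.082]},{"hand":0,"travel":[0.319,-0.09,0.405],"turn":[0,0,-0.082]}]'; python3 wp.py 534.4 262.4 48.5 -11.9; python3 -m jog '[{"hand":1,"travel":[0,0,0],"turn":[0,0,0]},{"hand":1,"travel":[0,0,0],"turn":[0,0,0]},{"hand":1,"travel":[0,0,0],"turn":[0,0,0]},{"hand":1,"travel":[0,0,0],"turn":[0,0,0]},{"hand":1,"travel":[0,0,0],"turn":[0,0,0]},{"hand":1,"travel":[0,0,0],"turn":[0,0,0]},{"hand":1,"travel":[0,0,0],"turn":[0,0,0]},{"hand":1,"travel":[0,0,0],"turn":[0,0,0]}]' 80
```

```text
time: 8.73
tool_pos: [533.1, 260.4, 45.1]
ee_rot: [[0.208, 0.978, -0.006], [0.978, -0.208, -0.004], [-0.005, -0.005, -1.0]]
force: [0.5, 0.2, -0.3]
gripper_width: 85.4
8.73 [533.1 260.4  45.1] tooly -12.01 F [ 0.5  0.2 -0.3] w 85.4
travel [0.009, 0.003, -0.014] turn [-0.004, 0.003, -0.001]
time: 9.4
tool_pos: [533.9, 260.5, 46.7]
ee_rot: [[0.208, 0.978, -0.004], [0.978, -0.208, -0.003], [-0.004, -0.003, -1.0]]
force: [-1.2, -2.1, 7.1]
gripper_width: 33.2
```

```bash
python3 -m jog '[{"hand":1,"travel":[0,0,-0.04],"turn":[0,0,0]},{"hand":1,"travel":[0,0,-0.1],"turn":[0,0,0]},{"hand":1,"travel":[0,0,-0.2],"turn":[0,0,0]},{"hand":1,"travel":[0,0,-0.3],"turn":[0,0,0]},{"hand":1,"travel":[0,0,-0.4],"turn":[0,0,0]},{"hand":1,"travel":[0,0,-0.48],"turn":[0,0,0]},{"hand":1,"travel":[0,0,-0.48],"turn":[0,0,0]},{"hand":1,"travel":[0,0,-0.48],"turn":[0,0,0]}]' 80; python3 wp.py 523.6 150 167 -8; python3 wp.py 523.6 0 167 -4.7
```

```text
time: 10.07
tool_pos: [534.5, 261.0, 167.4]
ee_rot: [[0.208, 0.978, -0.002], [0.978, -0.208, -0.003], [-0.003, -0.001, -1.0]]
force: [-0.4, 0.2, -2.3]
gripper_width: 33.3
10.07 [534.5 261.  167.4] tooly -12.0 F [-0.4  0.2 -2.3] w 33.3
travel [-0.443, 0.05, 0.003] turn [-0.001, 0.002, -0.047]
10.07 [534.5 261.  167.4] tooly -12.0 F [-0.4  0.2 -2.3] w 33.3
travel [-1.03, 0.174, 0.005] turn [-0.001, 0.002, -0.085]
```

```bash
python3 -m jog '[{"hand":1,"travel":[-0.05,0.01,0],"turn":[0,0,-0.01]},{"hand":1,"travel":[-0.15,0.025,0],"turn":[0,0,-0.02]},{"hand":1,"travel":[-0.28,0.05,0],"turn":[0,0,-0.03]},{"hand":1,"travel":[-0.41,0.07,0],"turn":[0,0,-0.04]},{"hand":1,"travel":[-0.54,0.09,0],"turn":[0,0,-0.05]},{"hand":1,"travel":[-0.67,0.11,0],"turn":[0,0,-0.06]},{"hand":1,"travel":[-0.8,0.135,0],"turn":[0,0,-0.07]},{"hand":1,"travel":[-0.9,0.155,0],"turn":[0,0,-0.085]},{"hand":1,"travel":[-0.97,0.17,0],"turn":[0,0,-0.085]},{"hand":1,"travel":[-1,0.174,0],"turn":[0,0,-0.085]}]' 80; python3 wp.py 523.6 0 120 -4.7
python3 - <<'E'
from h import *
c=read_camera("wrist"); cv2.imwrite("pics/w5.png",c['frame'])
h=hsv(c); H,S,V=cv2.split(h)
for A,r in blobs((H>45)&(H<85)&(S>100),50): print('green',A,r)
E
```

```text
time: 10.9
tool_pos: [524.3, 5.3, 166.7]
ee_rot: [[0.084, 0.996, -0.005], [0.996, -0.084, -0.003], [-0.003, -0.005, -1.0]]
force: [-0.8, 0.7, -2.6]
gripper_width: 33.2
10.9 [524.3   5.3 166.7] tooly -4.83 F [-0.8  0.7 -2.6] w 33.2
travel [-0.021, -0.0, 0.187] turn [-0.003, 0.002, -0.001]
green 2576.5 ((257.5, 231.0), (42.0, 65.0), 90.0)
```

View pics/w5.png

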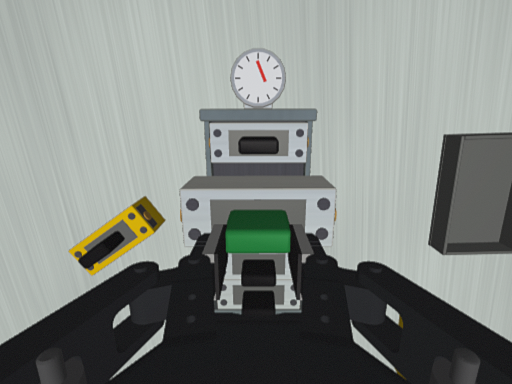

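```bash
python3 -m jog '[{"hand":1,"travel":[-0.024,-0.002,0.02],"turn":[0,0,0]},{"hand":1,"travel":[-0.024,-0.002,0.08],"turn":[0,0,0]},{"hand":1,"travel":[-0.024,-0.002,0.16],"turn":[0,0,0]},{"hand":1,"travel":[-0.024,-0.002,0.22],"turn":[0,0,0]},{"hand":1,"travel":[-0.024,-0.002,0.25],"turn":[0,0,0]},{"hand":1,"travel":[-0.024,-0.002,0.25],"turn":[0,0,0]}]' 80; python3 wp.py 523.6 -1 60 -4.7
```

```text
time: 11.45
tool_pos: [521.9, 0.3, 102.3]
ee_rot: [[0.083, 0.996, -0.009], [0.997, -0.083, -0.002], [-0.003, -0.008, -1.0]]
force: [-0.2, -0.3, -3.4]
gripper_width: 33.3
11.45 [5.219e+02 3.000e-01 1.023e+02] tooly -4.78 F [-0.2 -0.3 -3.4] w 33.3
travel [-0.004, 0.009, 0.169] turn [-0.006, 0.002, -0.001]
```

Run:
```python
from h import *
c=read_camera("wrist"); cv2.imwrite("pics/w6.png",c['frame'])
```

```text
(no output)
```

View pics/w6.png

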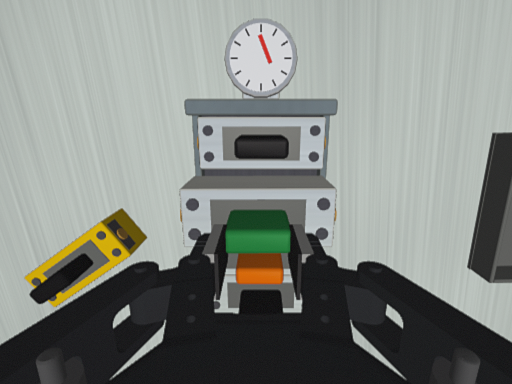

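Spare is over the gap, about 2 mm short in x (258 against channel centre 261). I'll correct that and lower it slowly.

```bash
python3 -m jog '[{"hand":1,"travel":[-0.004,0.009,0],"turn":[-0.006,0.002,0]},{"hand":1,"travel":[-0.004,0.009,0.03],"turn":[-0.006,0.002,0]},{"hand":1,"travel":[-0.004,0.009,0.07],"turn":[-0.006,0.002,0]},{"hand":1,"travel":[-0.004,0.009,0.11],"turn":[-0.006,0.002,0]},{"hand":1,"travel":[-0.004,0.009,0.14],"turn":[-0.006,0.002,0]},{"hand":1,"travel":[-0.004,0.009,0.16],"turn":[-0.006,0.002,0]},{"hand":1,"travel":[-0.004,0.009,0.17],"turn":[-0.006,0.002,0]},{"hand":1,"travel":[-0.004,0.009,0.17],"turn":[-0.006,0.002,0]}]' 80; python3 wp.py 523.6 -1 51 -4.7
```

```text
time: 12.17
tool_pos: [524.3, -1.3, 60.6]
ee_rot: [[0.084, 0.997, 0.002], [0.997, -0.084, -0.0], [0.0, 0.002, -1.0]]
force: [-0.1, -0.0, -2.8]
gripper_width: 33.4
12.17 [524.3  -1.3  60.6] tooly -4.79 F [-0.1 -0.  -2.8] w 33.4
travel [0.001, -0.003, 0.038] turn [0.001, -0.0, -0.001]
```

```bash
python3 -m jog '[{"hand":1,"travel":[0,-0.002,0.01],"turn":[0,0,0]},{"hand":1,"travel":[0,-0.002,0.02],"turn":[0,0,0]},{"hand":1,"travel":[0,-0.002,0.028],"turn":[0,0,0]},{"hand":1,"travel":[0,-0.002,0.034],"turn":[0,0,0]},{"hand":1,"travel":[0,-0.002,0.038],"turn":[0,0,0]},{"hand":1,"travel":[0,-0.002,0.038],"turn":[0,0,0]},{"hand":1,"travel":[0,-0.002,0.038],"turn":[0,0,0]}]' 80; python3 wp.py
```

```text
time: 12.75
tool_pos: [523.9, -1.2, 51.2]
ee_rot: [[0.083, 0.997, 0.002], [0.997, -0.083, -0.0], [0.0, 0.002, -1.0]]
force: [0.2, -0.4, -2.0]
gripper_width: 33.3
12.75 [523.9  -1.2  51.2] tooly -4.79 F [ 0.2 -0.4 -2. ] w 33.3
```

```bash
python3 -m jog '[{"hand":1,"travel":[0,0,0.003],"turn":[0,0,0]},{"hand":1,"travel":[0,0,0.005],"turn":[0,0,0]},{"hand":1,"travel":[0,0,0.005],"turn":[0,0,0]},{"hand":1,"travel":[0,0,0.005],"turn":[0,0,0]}]' 80; python3 wp.py
```

```text
time: 13.08
tool_pos: [524.3, -1.2, 50.7]
ee_rot: [[0.084, 0.996, 0.003], [0.997, -0.084, -0.0], [0.0, 0.003, -1.0]]
force: [-1.0, 1.5, 5.7]
gripper_width: 33.4
13.08 [524.3  -1.2  50.7] tooly -4.79 F [-1.   1.5  5.7] w 33.4
```

Contact force confirms the spare is seated. I'll release it, then go to the last cassette.

```bash
python3 -m jog '[{"hand":0,"travel":[0,0,0],"turn":[0,0,0]},{"hand":0,"travel":[0,0,0],"turn":[0,0,0]},{"hand":0,"travel":[0,0,0],"turn":[0,0,0]},{"hand":0,"travel":[0,0,0],"turn":[0,0,0]},{"hand":0,"travel":[0,0,0],"turn":[0,0,0]},{"hand":0,"travel":[0,0,-0.08],"turn":[0,0,0]},{"hand":0,"travel":[0,0,-0.2],"turn":[0,0,0]},{"hand":0,"travel":[0,0,-0.3],"turn":[0,0,0]},{"hand":0,"travel":[0,0,-0.3],"turn":[0,0,0]}]'; python3 wp.py 513.2 -128 125 -4.7
```

```text
time: 13.83
tool_pos: [526.3, -1.6, 130.3]
ee_rot: [[0.083, 0.996, 0.011], [0.997, -0.083, -0.002], [-0.001, 0.011, -1.0]]
force: [-0.1, 0.4, 0.6]
gripper_width: 84.9
13.83 [526.3  -1.6 130.3] tooly -4.79 F [-0.1  0.4  0.6] w 84.9
travel [-0.508, -0.01, 0.022] turn [0.007, 0.001, -0.001]
```

```bash
python3 -m jog '[{"hand":0,"travel":[-0.15,-0.01,0],"turn":[0.007,0,0]},{"hand":0,"travel":[-0.3,-0.01,0],"turn":[0.007,0,0]},{"hand":0,"travel":[-0.45,-0.01,0],"turn":[0.007,0,0]},{"hand":0,"travel":[-0.508,-0.01,0.02],"turn":[0.007,0,0]},{"hand":0,"travel":[-0.508,-0.01,0.02],"turn":[0.007,0,0]},{"hand":0,"travel":[-0.508,-0.01,0.02],"turn":[0.007,0,0]}]'; python3 wp.py 513.2 -128 52 -4.7
python3 - <<'E'
from h import *
c=read_camera("wrist"); cv2.imwrite("pics/w7.png",c['frame'])
for y in (-128,): print(proj(c,(513.2,y,83)),proj(c,(513.2,y-7,83)),proj(c,(513.2,y+7,83)))
E
```

```text
time: 14.33
tool_pos: [512.8, -128.1, 124.8]
ee_rot: [[0.085, 0.996, -0.001], [0.996, -0.085, -0.0], [-0.0, -0.0, -1.0]]
force: [-0.5, 1.2, 0.1]
gripper_width: 85.4
14.33 [ 512.8 -128.1  124.8] tooly -4.87 F [-0.5  1.2  0.1] w 85.4
travel [0.001, 0.002, 0.291] turn [-0.0, 0.0, -0.002]
[257.83408236 204.18351747] [258.59860298 212.69123763] [257.05664522 195.53206003]
```

View pics/w7.png

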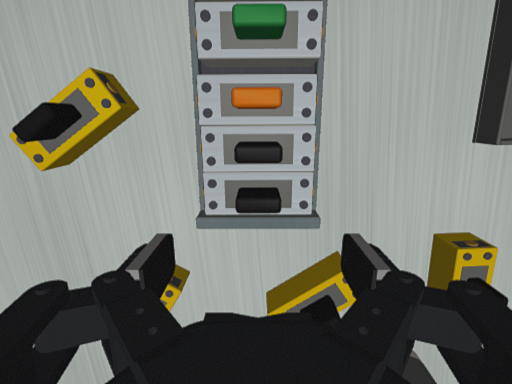

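Spare (259,25) stands next to orange (257,97) with a small gap, and the last tab (258,204) is where I predicted it. Descending on it.

```bash
python3 -m jog '[{"hand":0,"travel":[0,0.002,0.1],"turn":[0,0,0]},{"hand":0,"travel":[0,0.002,0.2],"turn":[0,0,0]},{"hand":0,"travel":[0,0.002,0.27],"turn":[0,0,0]},{"hand":0,"travel":[0,0.002,0.288],"turn":[0,0,0]},{"hand":0,"travel":[0,0.002,0.288],"turn":[0,0,0]}]'; python3 -m jog '[{"hand":1,"travel":[0,0,0],"turn":[0,0,0]},{"hand":1,"travel":[0,0,0],"turn":[0,0,0]},{"hand":1,"travel":[0,0,0],"turn":[0,0,0]},{"hand":1,"travel":[0,0,0],"turn":[0,0,0]},{"hand":1,"travel":[0,0,0],"turn":[0,0,0]},{"hand":1,"travel":[0,0,0],"turn":[0,0,0]},{"hand":1,"travel":[0,0,0],"turn":[0,0,0]},{"hand":1,"travel":[0,0,0],"turn":[0,0,0]}]' 70; python3 wp.py
```

```text
time: 14.8
tool_pos: [513.2, -126.0, 52.3]
ee_rot: [[0.082, 0.997, -0.002], [0.997, -0.082, 0.001], [0.001, -0.002, -1.0]]
force: [0.3, 0.4, -0.6]
gripper_width: 85.6
time: 15.47
tool_pos: [513.9, -126.3, 53.6]
ee_rot: [[0.082, 0.997, -0.0], [0.997, -0.082, -0.0], [-0.0, 0.0, -1.0]]
force: [-0.3, 0.6, 7.2]
gripper_width: 33.3
15.47 [ 513.9 -126.3   53.6] tooly -4.71 F [-0.3  0.6  7.2] w 33.3
```

```bash
python3 -m jog '[{"hand":1,"travel":[0.01,0,0],"turn":[0,0,0]},{"hand":1,"travel":[0.02,0,0],"turn":[0,0,0]},{"hand":1,"travel":[0.03,0,0],"turn":[0,0,0]},{"hand":1,"travel":[0.04,0,0],"turn":[0,0,0]},{"hand":1,"travel":[0.048,0,0],"turn":[0,0,0]},{"hand":1,"travel":[0.052,0,0],"turn":[0,0,0]},{"hand":1,"travel":[0.052,0,0],"turn":[0,0,0]}]' 70; python3 -m jog '[{"hand":1,"travel":[0.004,0,0],"turn":[0,0,0]},{"hand":1,"travel":[0.008,0,0],"turn":[0,0,0]},{"hand":1,"travel":[0.01,0,0],"turn":[0,0,0]},{"hand":1,"travel":[0.01,0,0],"turn":[0,0,0]}]' 70
```

```text
time: 16.05
tool_pos: [515.2, -113.4, 53.9]
ee_rot: [[0.082, 0.997, 0.001], [0.997, -0.082, -0.001], [-0.001, 0.001, -1.0]]
force: [0.2, -2.1, 2.7]
gripper_width: 33.3
time: 16.38
tool_pos: [515.5, -110.9, 53.9]
ee_rot: [[0.082, 0.997, 0.001], [0.997, -0.082, -0.001], [-0.001, 0.001, -1.0]]
force: [-1.0, -2.8, 2.9]
gripper_width: 33.4
```

Force is still only sliding friction, so I'll creep on.

```bash
for i in 1 2; do python3 -m jog '[{"hand":1,"travel":[0.004,0,0],"turn":[0,0,0]},{"hand":1,"travel":[0.008,0,0],"turn":[0,0,0]},{"hand":1,"travel":[0.01,0,0],"turn":[0,0,0]},{"hand":1,"travel":[0.01,0,0],"turn":[0,0,0]}]' 70 | grep -v ee_; done
```

```text
time: 16.72
tool_pos: [515.8, -108.8, 54.1]
force: [-0.8, -6.1, 3.7]
gripper_width: 33.2
time: 17.05
tool_pos: [516.0, -107.7, 54.5]
force: [-2.9, -10.7, 6.4]
gripper_width: 33.2
```

```bash
python3 -m jog '[{"hand":1,"travel":[0.006,0,0],"turn":[0,0,0]},{"hand":1,"travel":[0.01,0,0],"turn":[0,0,0]},{"hand":1,"travel":[0.01,0,0],"turn":[0,0,0]}]' 70; python3 wp.py; python3 -m jog '[{"hand":0,"travel":[-0.005,0,0],"turn":[0,0,0]},{"hand":0,"travel":[-0.005,0,0],"turn":[0,0,0]},{"hand":0,"travel":[-0.005,0,0],"turn":[0,0,0]},{"hand":0,"travel":[-0.005,0,0],"turn":[0,0,0]},{"hand":0,"travel":[-0.005,0,0],"turn":[0,0,0]},{"hand":0,"travel":[-0.005,0,-0.1],"turn":[0,0,0]},{"hand":0,"travel":[-0.1,0,-0.25],"turn":[0,0,0]},{"hand":0,"travel":[-0.2,0,-0.4],"turn":[0,0,0]},{"hand":0,"travel":[-0.25,0,-0.5],"turn":[0,0,0]},{"hand":0,"travel":[-0.25,0,-0.5],"turn":[0,0,0]}]'
python3 - <<'E'
from h import *
c=read_camera("wrist"); cv2.imwrite("pics/w8.png",c['frame'])
E
```

```text
time: 17.3
tool_pos: [516.1, -106.9, 54.9]
ee_rot: [[0.081, 0.997, 0.001], [0.997, -0.081, -0.008], [-0.008, 0.002, -1.0]]
force: [-3.3, -13.1, 5.6]
gripper_width: 33.5
17.3 [ 516.1 -106.9   54.9] tooly -4.63 F [ -3.3 -13.1   5.6] w 33.5
time: 18.13
tool_pos: [512.9, -171.5, 186.3]
ee_rot: [[0.083, 0.997, 0.01], [0.996, -0.083, -0.013], [-0.013, 0.011, -1.0]]
force: [0.1, -0.9, 0.2]
gripper_width: 85.4
```

View pics/w8.png

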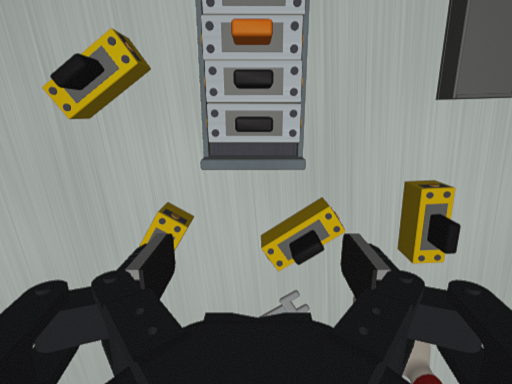

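Run:
```python
from h import *
c=read_camera("wrist")
V=hsv(c)[...,2]; col=V[95:172,215:235].mean(1).astype(int); print(col.tolist())
for r,z in ((141.5,48),(158.5,45),(168,45)): print(r,np.round(ray(c,(252,r),z),1))
c=read_camera("top"); cv2.imwrite("pics/top9.png",cv2.resize(c['frame'][180:245,190:330],None,fx=5,fy=5,interpolation=cv2.INTER_CUBIC))
H,S,V=cv2.split(hsv(c)); roi=np.zeros((384,512),bool); roi[185:238,235:310]=1
u=np.array([.0826,.9966]); O=np.array([520.2,-41.7])
for n,m in (('g',(H>45)&(H<85)&(S>100)&roi),('o',(H>5)&(H<18)&(S>150)&roi),('b',(V<45)&roi)):
    for A,r in blobs(m,12): p=ray(c,r[0],83); print(n,A,np.round(p,1),'rack y',round(float((p[:2]-O)@u),1))
```

```text
[125, 130, 158, 171, 171, 170, 172, 177, 152, 95, 114, 156, 169, 169, 170, 170, 164, 142, 124, 121, 121, 120, 122, 127, 139, 144, 145, 145, 144, 143, 143, 144, 145, 146, 147, 146, 138, 128, 122, 118, 118, 119, 124, 153, 170, 172, 172, 175, 166, 109, 71, 70, 71, 71, 71, 71, 72, 71, 71, 71, 72, 71, 59, 54, 55, 54, 59, 91, 107, 109, 108, 107, 107, 107, 107, 106, 96]
141.5 [ 510.3 -130.3   48. ]
158.5 [ 508.7 -148.8   45. ]
168 [ 507.7 -159.3   45. ]
g 34.5 [525.6   7.   83. ] rack y 48.9
o 34.5 [520.9 -32.7  83. ] rack y 9.0
b 36.0 [517.5 -70.7  83. ] rack y -29.1
b 36.5 [527.5  46.7  83. ] rack y 88.7
```

View pics/top9.png

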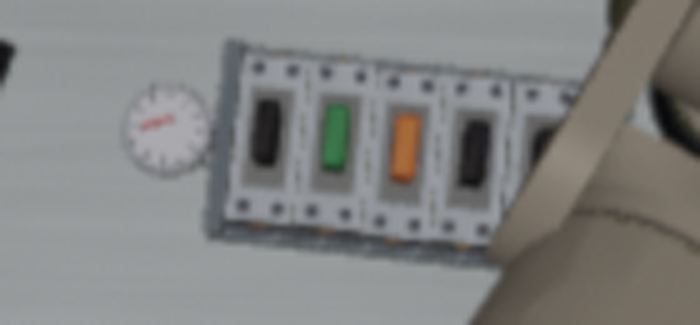

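Order is black, green, orange, black, black. Spare and orange are 39.9 mm apart, and about 18.5 mm of the 20 mm end room is free, so gaps total about 1.5 mm.

```bash
python3 -c "
from rig import order
print(order.job_done())"; python3 wp.py
```

```text
the job is handed in; nothing more can be done
None
the job is handed in; nothing more can be done
```

The spare green-handled cassette now stands in the channel next to the orange one, on its gauge side. The row is snug against the gauge end, and I handed the job in at about 18 s of the 67 s allowed.

**What I did:**
- I slid cassette_1 to the gauge end and the orange cassette with the two behind it the other way, opening a gap of about 55 mm.
- I gripped the spare by its tab and lowered it until the floor pushed back (about 6 N), then released it.
- I gripped the last cassette and pushed the whole row towards the gauge until the force rose to about 13 N. Then I let go and backed the arm away.

**Last checks:**
- **Order:** from the gauge it reads black, green, orange, black, black.
- **Spacing:** the spare and orange centres are 39.9 mm apart in the top camera image (36 to 47 mm allowed).
- **Gaps:** about 18.5 mm is free at the far end, out of 20 mm for a gapless row. That means gaps of about 1.5 mm in all (7 mm allowed).
- **Cassettes and arm:** the cassettes looked upright, and the arm was clear with no load on it.

In the last top view the arm hid part of the fifth cassette, so I checked that one with the wrist camera only. I did not measure the bystanders' positions again at the end. No check failed.

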